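# Close a chopper bowl one-handed with a toggle clamp

## Task

Close the chopper bowl that stands on the clamp board: swing the red clamp handle down until it has gone over centre to its closed stop and holds the bowl's foot; then put the white lid on, press it down, turn it clockwise to its stop so that it locks, and let go of it while the bowl is still clamped. After that swing the clamp handle back up to fully open, lift the closed bowl out by the grip bar of its lid, without tipping it, and stand it on the middle of the wooden coaster; leave the other things where they are.

Things in the scene. Friction and masses are not known exactly. Their poses are not given: they have to be found in the camera images.
- board: Fixed wooden board 150 (x) x 330 (y) x 20 mm that carries the bowl's place and, on its +y half, a steel toggle clamp. Origin: centre of its underside; z up, y along its length. The bowl stands at y = -100 mm; four low black stops (7 mm high) surround its foot with 2.5 mm of play.
- bowl_place (a point): Point on the board's top (20 mm above the worktop) on the axis of the bowl's place, between the stops; board frame (0, -100, 20) mm.
- handle_hinge (a point): Point on the hinge axis of the clamp handle, board frame (0, 54, 56) mm; the axis runs along the board's x, so the handle swings in the board's upright y-z plane.
- handle_grip (a point): Point to hold on the red handle, 78 mm from handle_hinge and 19 mm from the handle's end. The red part is a bar 16 mm thick across the swing plane (along board x), 15 mm high, 56 mm long. Grip it across its 16 mm, from above; it may pivot between the fingers.
- clamp_handle (a joint): Clamp handle angle (rad). 0 = fully open: handle nearly upright (1.40 rad above level, leaning to board +y). 1.40 = closed stop: handle level, pointing to board +y, 56 mm above the worktop. Dead centre at about 1.28: past it the clamp locks itself. Stays where it is left. Resists with under 10 N at the grip. Open, the handle's end is 155 mm above the worktop and the linked arm stands upright.
- clamp_pad: Black rubber pad, 10 mm wide, on the spring spindle at the end of the clamp arm. Origin: centre of its pressing face. Closed, it presses on the bowl's foot beside the wall with about 20 N; open, it stands about 100 mm above the worktop, 88 mm from the bowl's axis.
- bowl: Loose clear chopper bowl, three cherry tomatoes in it, about 0.3 kg. Origin: centre of its underside, z up. Black foot disc 107 mm wide, 8 mm high; wall 76 mm wide, rim at z = 70 mm with a red spring seal 6 mm higher (3 N to start, 10 N fully down). Two outward lugs under the rim, each 70 degrees wide, centred on its +x and -x sides (white marks on the foot there).
- lid: Loose white lid, 107 mm wide, 0.12 kg; origin: centre of its underside (skirt bottom), z up. Top at z = 28 mm; on it a grey grip bar along x, 62 long, 16 thick, z = 28 to 62 mm. Two inward tabs, each 42 degrees wide, on +x and -x, below the bar's ends (red marks on top); half a turn looks and works alike. 3 mm play on the bowl.
- lid_grip (a point): Point in the lid's grip bar, lid frame (0, 0, 51) mm. To close: set the lid on with its bar 70 to 110 degrees counterclockwise (from above) of the bowl's x, so that the tabs pass between the lugs; there it rests on the seal with its origin 54 mm above the bowl's. Press to 48 mm (about 15 N), turn clockwise until the bar lies along the bowl's x (stop); released, it rises to 52 mm and is caught.
- coaster: Loose square wooden coaster 95x95x9 mm; origin: centre of its underside.
- mill: Bystander: wooden pepper mill, 58 mm wide, 170 tall, at the right, in front of the toaster. Origin: its underside.
- salt: Bystander: glass salt shaker with grey top, 44 mm wide, 90 tall, at the right, near the kettle. Origin: its underside.
- mug_spots: Bystander: white mug with beige dots, 92x127 mm, 107 tall, at the front right. Origin: its underside.
- timer: Bystander: red and white clockwork kitchen timer, 62 mm, 59 tall, at the front left. Origin: its underside.

How it is judged:
By the outcome, as a careful person would: the job done as asked, in the order asked, and still so for the second after the job is handed in, with the robot touching nothing.
It also fails if it takes over 72 s, if anything falls off the work surface, if the arm or the gripper's body presses on something with over 40 N, if the wrist force passes 120 N, or if a joint passes its speed limit or range.

## Robot

A 6-joint arm with a two-finger parallel gripper is mounted at the origin on a cart in front of the work surface, level with it; the furniture and walls round the work are solid. World frame = base frame: x ahead of the robot, y to its left, z up, the work surface at z = 0. Lengths are in m, angles in rad, forces in N, time in s.
With the tool pointing down it reaches from about 0.425 to 0.95 m from the base axis. Payload 3.5 kg.
Tool frame: the origin (TCP) lies midway between the tips of the shut fingers; the grasp point (between the pads) lies 19 mm behind it; z points along the fingers, y is the line along which they close (so a half turn about z gives the same grasp; the last joint's range is limited). The gripper opens to 85 mm and grips with 20 to 120 N. Pads are 22 mm wide; open, the fingers measure 114 mm over their backs; the gripper's body (76 mm by 85 mm) begins 54 mm behind the grasp point. The pads swing forward as they close: fully open they stand 13 mm farther back than shut.
Start: joints at [-1.443, 0.286, 1.577, -0, 1.279, -0.15], TCP at [0.185, -0.649, 0.231] pointing down, gripper open.
Joint ranges: [-2.77, 2.77], [-0.9, 2.22], [0.21, 2.48], [-1.53, 4.67], [0.24, 2.81], [-2.84, 2.84]. Speed limits (rad/s): [2.79, 2.79, 3.14, 3.14, 3.14, 3.14].

## Interface

Orientations are given as a unit quaternion [x, y, z, w].
In Python, from plant import ctrl gives the robot as it stands.
- The arm moves only by the tool send_rows, never from a script. Its argument "series" is a list that holds one entry, the list of rows, each a list of 7 numbers: the shift along the tool's x, y, z in cm, then the turn, a rotation vector about the tool's x, y, z in rad, then the opening, from -1 (shut) to 1 (fully open). In form: [[[x, y, z, rx, ry, rz, jaw], ...]]. A call has 1 to 10 rows; each row shifts and turns the commanded pose from where the row before left it, along the tool's axes as they then stand; what a row does not reach is not made up. A row lasts 1/8 s, in which the tool goes at most 62.5 mm and 10.7 degrees, less where a joint would pass 70% of its speed; a pose out of reach is approached as far as the arm can. A call is refused whole if a number of a shift passes 6.25 or a number of a turn 0.188, either way. A call with a gripper value outside its range is refused whole. The fingers move at their own pace and stop on an object; "force" is the grip in N (left out, the last holds). Time passes only in rows, so rows that do not move let the fingers close. It gives the time, the measured TCP pose, the force, the opening and the grip force at its end, in the units of the state.
- ctrl.get_state(): the state, without advancing time (a new reading comes with each control period).
- ctrl.read_camera(name): name is "scene" or "top" or "wrist"; returns a dict with "img" (400x640x3 uint8, red, green, blue), "fx", "fy", "cx", "cy" (pixels), "R" (3x3) and "t" (3): a world point X has camera coordinates R X + t; the wrist camera has in their place "hand_eye" (4x4, takes a point from camera to tool coordinates, whose origin is the TCP and whose axes are the flange's). Camera axes: x right, y down, z forward; pixel columns grow to the right and rows downward; lengths in m; the calibration is good to about 2 mm. A picture is of the moment at which its call begins: read the wrist's pose just before it. There is no depth.
- ctrl.sign_off(): hands the job in; it is judged then, once.
The state is a dict: "time": time; "qpos": joint angles; "dq": joint speeds; "joint_efforts": joint torques, N m; "eef_pos": TCP position; "tcp_rot": TCP orientation; "contact_force": force on the tool from outside, world axes, zero at the start; "wrist_torque": the same for the moment, N m; "opening": opening from 0.0 (shut) to 1.0 (fully open); "finger_force": force on a finger pad.
Only numpy, scipy, OpenCV 4.12 (cv2) and the standard library are available. Lean on these libraries where they do the work, as an engineer would, in place of code of your own. Each camera call takes 0.05 s, during which the arm holds its last target. There are 200 camera calls.

## Working session

There is one attempt and no reset: what is moved stays moved. The work goes in short steps, Python scripts to look and compute and a tool call to move; the robot and the scene stay as the last step left them, time stands still between calls to the robot, and variables do not carry over. Pictures are saved under pics/ and viewed, at most 10 in all, crops included, and the job is handed in when it is done.

Besides the shell and the picture viewer there is one more tool, called after "Call:" by a JSON object that holds its "op" and its "data", one argument or row to a line. send_rows: Moves the arm, as the interface text tells. Its arguments: {"type":"object","properties":{"series":{"type":"array"},"force":{"type":"number"}},"required":["series"]}

```bash
mkdir -p pics; ls; python3 - <<'E'
from plant import ctrl
import cv2,json,numpy as np
s=ctrl.get_state();print(s)
for n in ("scene","top"):
    c=ctrl.read_camera(n);cv2.imwrite(f"pics/{n}0.png",c["img"][:,:,::-1])
    json.dump({k:np.array(c[k]).tolist() for k in("fx","fy","cx","cy","R","t")},open(n+".json","w"))
    print(n,c["fx"],c["cx"],c["cy"],np.round(-np.array(c["R"]).T@c["t"],3),np.round(c["R"],3).tolist())
c=ctrl.read_camera("wrist");cv2.imwrite("pics/wrist0.png",c["img"][:,:,::-1]);print(c["fx"],np.round(c["hand_eye"],4).tolist())
E
```

```text
pics
{'time': 0.0, 'qpos': array([-1.44300085e+00,  2.87197981e-01,  1.57820684e+00, -4.99609215e-05,
        1.27860872e+00, -1.49970920e-01]), 'dq': array([-1.69412718e-04, -2.79599104e-04,  8.51435385e-05,  1.10113668e-04,
        4.39900274e-04, -5.30641119e-04]), 'joint_efforts': array([-1.14048269e-04, -4.05977690e+01, -2.92628878e+01, -1.63982768e-04,
        5.81662389e-03,  3.46204004e-06]), 'eef_pos': array([ 0.18503949, -0.64844115,  0.22990949]), 'tcp_rot': array([ 9.90369495e-01,  1.38444207e-01, -1.04907052e-05, -1.21063446e-03]), 'contact_force': array([ 0.74826932, -0.51400383,  0.13130483]), 'wrist_torque': array([-0.01365746, -0.00779189, -0.03338581]), 'finger_force': 0.0, 'opening': 0.9992078045848927}
scene 415.99236085346354 317.5804853114886 203.7874061492569 [-0.18   0.698  1.332] [[-0.7, -0.714, -0.004], [-0.555, 0.547, -0.627], [0.449, -0.437, -0.779]]
top 419.2056749796958 318.98137739349704 198.02026755802407 [-0.16  -0.254  1.363] [[0.363, -0.932, -0.002], [-0.8, -0.311, -0.513], [0.477, 0.188, -0.858]]
357.3156391561164 [[-0.0006, -0.9549, -0.2971, 0.0766], [1.0, -0.0007, 0.0004, -0.0013], [-0.0006, -0.2971, 0.9549, -0.1444], [0.0, 0.0, 0.0, 1.0]]
```

View pics/scene0.png

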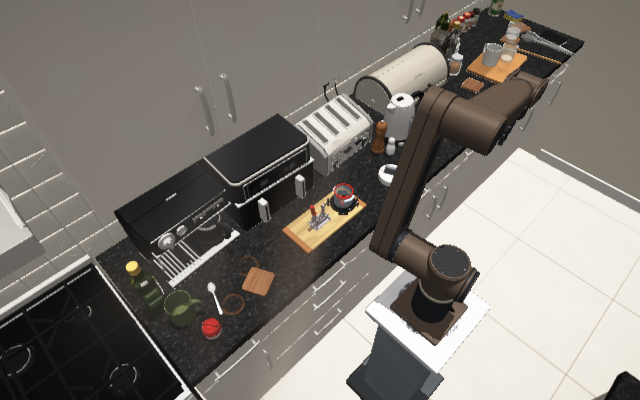

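View pics/top0.png

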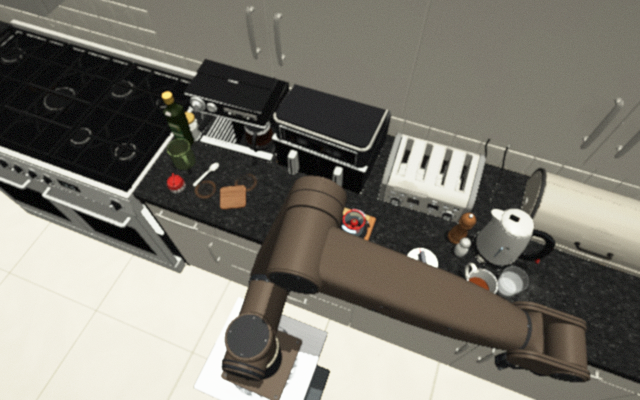

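Scene: bowl at (343,192), clamp handle at about (312,212), coaster at (258,281), lid at about (390,175). Top: bowl (353,224), coaster (233,197), lid (423,259). The arm partly hides the last two. I'll get rough positions first, then look closer.

```bash
cat > h.py <<'E'
import json,numpy as np,cv2
from scipy.spatial.transform import Rotation as Ro
def cam(n):
    return {k:np.array(v) for k,v in json.load(open(n+".json")).items()}
def ray(c,p):
    d=np.array([(p[0]-c["cx"])/c["fx"],(p[1]-c["cy"])/c["fy"],1.]);return -c["R"].T@c["t"],c["R"].T@d
def atz(c,p,z):
    o,d=ray(c,p);return o+d*(z-o[2])/d[2]
def tri(*cps):
    A=np.zeros((3,3));b=np.zeros(3);L=[]
    for c,p in cps:
        o,d=ray(c,p);d/=np.linalg.norm(d);P=np.eye(3)-np.outer(d,d);A+=P;b+=P@o;L.append((P,o))
    X=np.linalg.solve(A,b);return X,[round(1e3*np.linalg.norm(P@(X-o)),1) for P,o in L]
def proj(c,X):
    x=c["R"]@np.array(X)+c["t"];return c["fx"]*x[0]/x[2]+c["cx"],c["fy"]*x[1]/x[2]+c["cy"]
def wrist(ctrl,name):
    s=ctrl.get_state();c=ctrl.read_camera("wrist");H=np.array(c["hand_eye"])
    T=np.eye(4);T[:3,:3]=Ro.from_quat(s["tcp_rot"]).as_matrix();T[:3,3]=s["eef_pos"]
    M=np.linalg.inv(T@H);d={k:float(c[k]) for k in("fx","fy","cx","cy")};d["R"]=M[:3,:3].tolist();d["t"]=M[:3,3].tolist()
    json.dump(d,open(name+".json","w"));cv2.imwrite(f"pics/{name}.png",c["img"][:,:,::-1])
def crop(src,x0,y0,x1,y1,k):
    return cv2.resize(cv2.imread(f"pics/{src}.png")[y0:y1,x0:x1],None,fx=k,fy=k,interpolation=cv2.INTER_CUBIC)
E
python3 - <<'E'
from h import *
s,t=cam("scene"),cam("top")
print("bowl rim",tri((s,(343,188)),(t,(353,222)))); print("coaster",tri((s,(258,281)),(t,(233,197))))
print("lid",atz(t,(423,259),.03),atz(s,(388,175),.03))
print("board corners",[np.round(atz(s,p,.02),3).tolist() for p in((283,231),(304,250),(366,205))])
a=np.full((600,800,3),0,np.uint8)
for (src,b,k,x,y) in (("scene0",(275,165,415,255),5,0,0),("top0",(395,235,455,275),3,0,455),("top0",(210,180,260,215),3,200,455),("scene0",(230,260,290,300),3,400,455)):
    im=crop(src,*b,k);a[y:y+im.shape[0],x:x+im.shape[1]]=im[:600-y,:800-x]
cv2.imwrite("pics/c1.png",a)
E
```

```text
bowl rim (array([ 0.50738566, -0.11794706,  0.09836289]), [np.float64(9.4), np.float64(9.4)])
coaster (array([ 4.84647123e-01,  3.51145148e-01, -4.67112211e-04]), [np.float64(0.2), np.float64(0.2)])
lid [ 0.48425967 -0.37997891  0.03      ] [ 0.47278264 -0.35495713  0.03      ]
board corners [[0.574, 0.151, 0.02], [0.455, 0.153, 0.02], [0.435, -0.172, 0.02]]
```

View pics/c1.png

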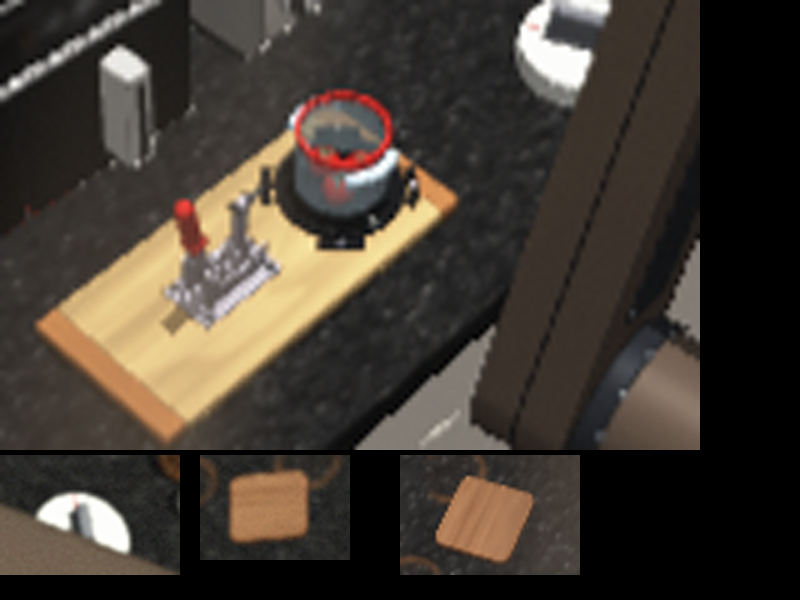

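The crop shows the board along world y with corners at scene (283,230), (309,253), (367,205). The lid is partly behind the arm and the bowl's lugs lie roughly along world x. Next I'll raise the arm over the board for wrist views.

Call:
{"op": "send_rows", "data": {
  "series": [
    [[4.0, -3.4, -3.0, 0, 0, 0, 1], [4.3, -3.7, -1.5, 0, 0, 0, 1], [4.3, -3.7, -1.1, 0, 0, 0, 1], [4.3, -3.7, -1.1, 0, 0, 0, 1], [4.3, -3.7, -1.1, 0, 0, 0, 1], [4.3, -3.7, -1.1, 0, 0, 0, 1], [4.3, -3.7, -1.1, 0, 0, 0, 1], [4.3, -3.7, -1.1, 0, 0, 0, 1], [4.3, -3.7, -1.0, 0, 0, 0, 1], [4.3, -3.6, -1.0, 0, 0, 0, 1]]
  ]
}}

```text
time: 1.4
eef_pos: [0.496, -0.1782, 0.3625]
tcp_rot: [0.99, 0.138, 0.0, 0.0]
contact_force: [1.0, -0.6, -0.3]
opening: 0.998
finger_force: 0.0
```

```bash
python3 - <<'E'
from h import *
from plant import ctrl
wrist(ctrl,"w1");s=ctrl.get_state();print(s["time"],s["eef_pos"],s["qpos"])
cv2.imwrite("pics/w1v.png",crop("w1",0,0,640,400,1.25))
E
```

```text
1.45 [ 0.49902438 -0.1731762   0.36418087] [-0.52895733 -0.11621316  1.76797707  0.00569794  1.48732961  0.75810405]
```

View pics/w1v.png

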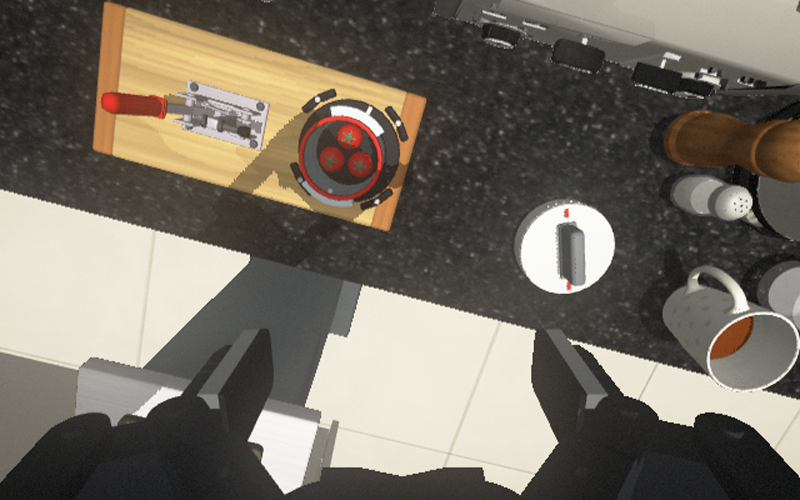

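w1 (scaled 1.25) shows the lid at (566,247) with its bar near vertical, red marks (566,213) and (569,286). The bowl is at (343,155), the handle end at (108,103), and the board's right corners at (426,98) and (388,230). I'll take the second view from about 0.2 m further in +y.

Call:
{"op": "send_rows", "data": {
  "series": [
    [[1.4, -4.8, 0, 0, 0, 0, 1], [1.4, -4.8, 0, 0, 0, 0, 1], [1.4, -4.8, 0, 0, 0, 0, 1], [1.3, -4.8, 0, 0, 0, 0, 1], [0, 0, 0, 0, 0, 0, 1], [0, 0, 0, 0, 0, 0, 1]]
  ]
}}

```text
time: 2.2
eef_pos: [0.4955, 0.0195, 0.3621]
tcp_rot: [0.99, 0.139, -0.0, 0.0]
contact_force: [-0.1, -0.5, -0.1]
opening: 1.0
finger_force: 0.0
```

```bash
python3 - <<'E'
from h import *
from plant import ctrl
wrist(ctrl,"w2");s=ctrl.get_state();print(s["time"],s["eef_pos"],s["qpos"])
cv2.imwrite("pics/w2v.png",crop("w2",0,0,640,400,1.25))
E
```

```text
2.25 [0.49560801 0.01894863 0.36205495] [-1.66411714e-01 -1.89760329e-01  1.83652917e+00 -4.75856346e-04
  1.49523363e+00  1.12732820e+00]
```

View pics/w2v.png

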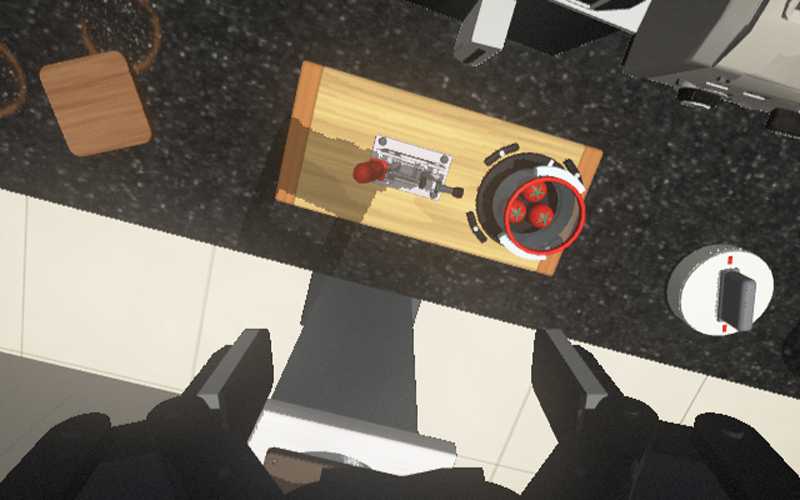

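w2 (×1.25) shows the coaster corners at (40,69), (122,51), (152,138), (78,157). Board corners are at (305,61), (602,150), (552,276), (276,200). The seal ring centre is near (545,215), the lid marks are at (730,261) and (724,328), and the bar top's middle is at about (741,301).

```bash
python3 - <<'E'
from h import *
a,b,s,t=cam("w1"),cam("w2"),cam("scene"),cam("top")
P={"Bc++":((107,2),(305,61)),"Bc+-":((426,98),(602,150)),"Bc--":((388,230),(552,276)),"Bc-+":((93,152),(276,200)),
"lidfar":((566,213),(730,261)),"lidnear":((569,286),(724,328)),"seal":((342,157),(545,215)),"hend":((106,103),(362,174))}
R={}
for k,(p,q) in P.items():
    X,e=tri((a,np.array(p)/1.25),(b,np.array(q)/1.25));R[k]=X;print(k,np.round(X,4),e)
cc=[atz(b,np.array(p)/1.25,.009) for p in((40,69),(122,51),(152,138),(78,157))]
print("coaster",np.round(cc,4).tolist(),np.mean(cc,0)); print("coaster s/t",tri((s,(258,280.5)),(t,(233,196.5))),atz(s,(258,280.5),.009))
bc=np.mean([R[k] for k in list(P)[:4]],0);u=(R["Bc++"]+R["Bc-+"]-R["Bc+-"]-R["Bc--"])
yaw=np.arctan2(-u[0],u[1]);print("board",bc,"yaw",np.degrees(yaw))
M=Ro.from_euler("z",yaw).as_matrix()
c0=bc.copy();c0[2]=0
for n,p in (("place",(0,-.1,.02)),("hinge",(0,.054,.056)),("hend_open",(0,.054+.097*np.cos(1.4),.056+.097*np.sin(1.4)))):print(n,c0+M@p)
# seal ring ellipse by colour fit
for n in("w1","w2"):
    im=cv2.imread(f"pics/{n}.png");hsv=cv2.cvtColor(im,cv2.COLOR_BGR2HSV)
    red=((hsv[...,0]<8)|(hsv[...,0]>172))&(hsv[...,1]>150)&(hsv[...,2]>90)
    u0=np.array(P["seal"][n=="w2"])/1.25;yy,xx=np.nonzero(red);r=np.hypot(xx-u0[0],yy-u0[1]);k=(r>22)&(r<42)
    el=cv2.fitEllipse(cv2.convexHull(np.c_[xx[k],yy[k]].astype(np.float32)));print(n,el)
    # lid white
    w=(hsv[...,1]<40)&(hsv[...,2]>170);u0=np.array([(566,247),(722,290)][n=="w2"])/1.25
    yy,xx=np.nonzero(w);k=np.hypot(xx-u0[0],yy-u0[1])<48;hh=cv2.convexHull(np.c_[xx[k],yy[k]].astype(np.float32));print("lid",cv2.fitEllipse(hh))
v=R["lidfar"]-R["lidnear"];print("bar angle",np.degrees(np.arctan2(v[1],v[0])),np.linalg.norm(v),(R["lidfar"]+R["lidnear"])/2)
z=np.zeros((600,800,3),np.uint8)
x=crop("w1",225,65,355,185,5)[:600,:400] ;x=crop("w1",230,70,350,180,3.3);y=crop("w2",370,100,490,220,3.3);w=crop("w1",405,150,500,245,3);v=crop("w2",525,185,625,275,3)
for im,(i,j) in((x,(0,0)),(y,(400,0)),):z[j:j+im.shape[0],i:i+im.shape[1]]=im
for im,(i,j) in((w[:200*1],(0,400)),(v[:200],(400,400))):z[j:j+im.shape[0],i:i+im.shape[1]]=im
cv2.imwrite("pics/c2.png",z)
E
```

```text
Bc++ [0.5876 0.1487 0.0178] [np.float64(0.0), np.float64(0.0)]
Bc+- [ 0.5882 -0.1772  0.0157] [np.float64(0.3), np.float64(0.3)]
Bc-- [ 0.4406 -0.1765  0.0211] [np.float64(0.7), np.float64(0.7)]
Bc-+ [0.4392 0.1486 0.0212] [np.float64(0.9), np.float64(0.9)]
lidfar [ 0.5149 -0.3568  0.0325] [np.float64(0.6), np.float64(0.6)]
lidnear [ 0.4359 -0.3946  0.028 ] [np.float64(0.1), np.float64(0.1)]
seal [ 0.515  -0.1149  0.0932] [np.float64(0.2), np.float64(0.2)]
hend [0.5139 0.0584 0.1546] [np.float64(0.3), np.float64(0.3)]
coaster [[0.5052, 0.4128, 0.009], [0.5458, 0.3329, 0.009], [0.467, 0.2934, 0.009], [0.4244, 0.369, 0.009]] [0.48559477 0.3520411  0.009     ]
coaster s/t (array([0.48485456, 0.35069118, 0.0027387 ]), [np.float64(0.0), np.float64(0.0)]) [0.48173162 0.35232455 0.009     ]
board [ 0.51387271 -0.01409554  0.01896953] yaw 0.17444388547591397
place [ 0.51417717 -0.11409508  0.02      ]
hinge [0.5137083  0.03990421 0.056     ]
hend_open [0.5136581  0.05639094 0.15158862]
w1 ((271.88751220703125, 125.7700424194336), (65.2954330444336, 68.40025329589844), 139.25729370117188)
lid ((453.3948974609375, 197.87152099609375), (70.75401306152344, 77.7783432006836), 50.74106216430664)
w2 ((435.4492492675781, 172.29486083984375), (61.346832275390625, 66.22962951660156), 61.004112243652344)
lid ((580.6040649414062, 233.17425537109375), (64.90425872802734, 78.58647155761719), 56.364219665527344)
bar angle 25.55621765517841 0.08768863390050388 [ 0.4754396  -0.37568139  0.03024644]
```

View pics/c2.png

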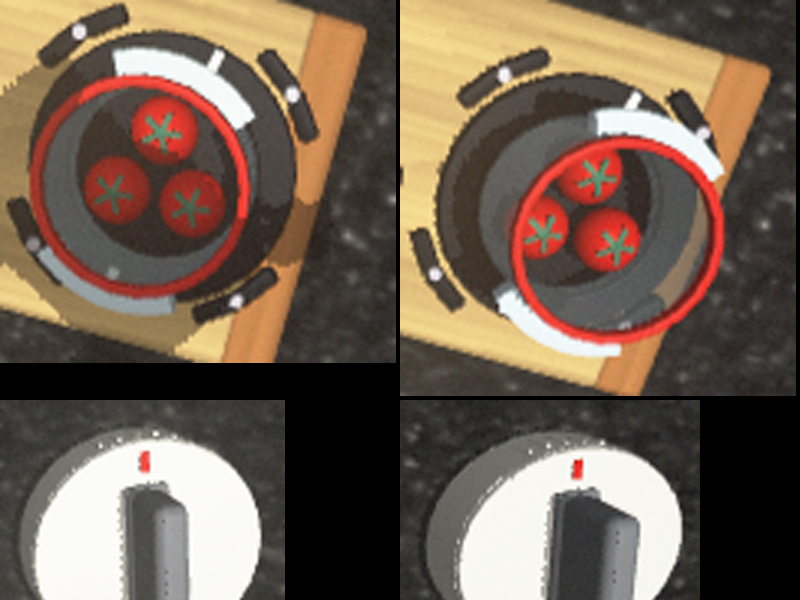

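The crops show the foot mark at w1 (295,89) and w2 (440,130), and the lid's red marks clearly.

```bash
python3 - <<'E'
from h import *
a,b,s,t=cam("w1"),cam("w2"),cam("scene"),cam("top")
print("mark",tri((a,(295.2,88.8)),(b,(440.3,130.3))),[atz(a,(295.2,88.8),.028),atz(b,(440.3,130.3),.028)])
S,e=tri((a,(271.9,125.8)),(b,(435.4,172.3)));print("seal",S,e)
for c,L in((a,((113,50),(250,122),(38,252),(174,308))),):
    pts=[np.array(p)/3.3+(230,70) for p in L]
    print("lug ends", [np.round(np.degrees(np.arctan2(*(atz(c,p,.085)-S)[1::-1])),1) for p in pts])
pts=[np.array(p)/3.3+(370,100) for p in((194,112),(322,172),(100,292),(222,353))]
print([np.round(np.degrees(np.arctan2(*(atz(b,p,.085)-S)[1::-1])),1) for p in pts])
# rim-of-lid check
print("lid top circle",atz(a,(453.4+3,197.9),.028),atz(b,(580.6+3,233.2),.028))
C=np.array([.4754,-.3757,.028])
for n,c in(("w1",a),("w2",b)):print(n,proj(c,C),[np.round(proj(c,C+.0535*np.array([np.cos(q),np.sin(q),0])),0) for q in(0,1.57,3.14,4.71)])
E
```

```text
mark (array([ 0.55999247, -0.12418938,  0.02886834]), [np.float64(0.6), np.float64(0.6)]) [array([ 0.55933534, -0.12413611,  0.028     ]), array([ 0.56061645, -0.12448132,  0.028     ])]
seal [ 0.51469343 -0.11338478  0.09582601] [np.float64(0.1), np.float64(0.1)]
lug ends [np.float64(26.4), np.float64(-46.2), np.float64(138.9), np.float64(-152.0)]
[np.float64(27.1), np.float64(-45.0), np.float64(137.3), np.float64(-152.0)]
lid top circle [ 0.47973576 -0.37845459  0.028     ] [ 0.48000902 -0.37815489  0.028     ]
w1 (np.float64(453.39782873194827), np.float64(200.22509149845416)) [array([468., 164.]), array([418., 190.]), array([439., 234.]), array([489., 210.])]
w2 (np.float64(580.5349169212174), np.float64(235.60399725918472)) [array([599., 202.]), array([547., 226.]), array([563., 267.]), array([614., 245.])]
```

Measured positions:

| Thing | Position (m) | Check |
|---|---|---|
| Board | (0.514, -0.014), yaw about 0 | |
| Bowl axis | (0.514, -0.114), bowl x at about -9.5° | seal z 0.096, as expected |
| Lid | (0.4755, -0.376), bar at 25.6° | mark z about 0.03 |
| Handle end | z 0.155 | as expected |
| Coaster | (0.485, 0.352) | |

The clamp comes first: turn the tool to yaw 90° and go above the handle.

Call:
{"op": "send_rows", "data": {
  "series": [
    [[0, 0, 1.8, 0, 0, -0.162, 1], [0, 0, 2.0, 0, 0, -0.162, 1], [0, 0, 2.0, 0, 0, -0.162, 1], [0, 0, 2.0, 0, 0, -0.162, 1], [0, 0, 2.0, 0, 0, -0.162, 1], [0, 0, 2.0, 0, 0, -0.162, 1], [0, 0, 2.0, 0, 0, -0.162, 1], [0, 0, 2.0, 0, 0, -0.16, 1], [1.7, 0.9, 0, 0, 0, 0, 1], [1.7, 0.9, 0, 0, 0, 0, 1]]
  ],
  "force": 40
}}

```text
time: 3.5
eef_pos: [0.5149, 0.054, 0.2052]
tcp_rot: [0.708, 0.706, 0.001, 0.0]
contact_force: [0.2, -0.0, 0.5]
opening: 0.999
finger_force: 0.0
```

Call:
{"op": "send_rows", "data": {
  "series": [
    [[0, 0, 0, 0, 0, 0, 1], [0, 0, 0, 0, 0, 0, 1]]
  ]
}}

```text
time: 3.75
eef_pos: [0.5141, 0.0541, 0.2051]
tcp_rot: [0.707, 0.708, 0.0, 0.0]
contact_force: [0.2, -0.1, 0.6]
opening: 0.999
finger_force: 0.0
```

```bash
python3 - <<'E'
from h import *
from plant import ctrl
wrist(ctrl,"w3");s=ctrl.get_state();print(s["time"],s["eef_pos"],np.degrees(Ro.from_quat(s["tcp_rot"]).as_matrix()),s["qpos"])
c=cam("w3");print(proj(c,(.5137,.0533,.15)))
E
```

```text
3.8 [0.51388415 0.05387258 0.20490526] [[-5.90429311e-02  5.72957285e+01  4.85285343e-02]
 [ 5.72957471e+01  5.90558444e-02 -1.52236230e-02]
 [-1.52736288e-02  4.85128189e-02 -5.72957569e+01]] [-9.19960681e-02 -4.22113659e-02  1.98770447e+00 -2.00762582e-04
  1.19523175e+00 -9.29531165e-02]
(np.float64(320.2694017614874), np.float64(224.64390342531703))
```

View pics/w3.png

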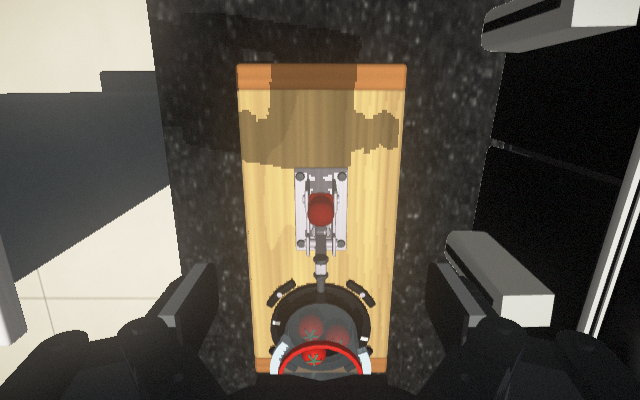

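w3: the handle end is at about (320,212), centred between the fingers in x. Descend and grip.

Call:
{"op": "send_rows", "data": {
  "series": [
    [[0.1, 0, 3.1, 0, 0, 0, 1], [0, 0, 3.0, 0, 0, 0, 1], [0, 0, 3.0, 0, 0, 0, 1], [0, 0, 0, 0, 0, 0, 0], [0, 0, 0, 0, 0, 0, -1], [0, 0, 0, 0, 0, 0, -1], [0, 0, 0, 0, 0, 0, -1], [0, 0, 0, 0, 0, 0, -1], [0, 0, 0, 0, 0, 0, -1]]
  ]
}}

```text
time: 4.92
eef_pos: [0.5136, 0.0547, 0.1149]
tcp_rot: [0.707, 0.708, -0.0, -0.0]
contact_force: [-4.3, -0.1, 5.3]
opening: 0.175
finger_force: 40.1
```

```bash
python3 - <<'E'
import numpy as np
a=1.4-np.arange(0,15)*.1
y=7.8*np.cos(a);z=7.8*np.sin(a);print(np.round(np.c_[np.diff(y),-np.diff(z)],2).tolist())
E
```

```text
[[0.76, 0.17], [0.74, 0.25], [0.71, 0.32], [0.68, 0.39], [0.63, 0.45], [0.59, 0.51], [0.53, 0.57], [0.47, 0.62], [0.41, 0.66], [0.34, 0.7], [0.27, 0.73], [0.19, 0.76], [0.12, 0.77], [0.04, 0.78]]
```

Gripped at about 15 mm opening. Now swing along the arc.

Call:
{"op": "send_rows", "data": {
  "series": [
    [[0.76, 0, 0.17, 0, 0, 0, -1], [0.74, 0, 0.25, 0, 0, 0, -1], [0.71, 0, 0.32, 0, 0, 0, -1], [0.68, 0, 0.39, 0, 0, 0, -1], [0.63, 0, 0.45, 0, 0, 0, -1], [0.59, 0, 0.51, 0, 0, 0, -1], [0.53, 0, 0.57, 0, 0, 0, -1]]
  ]
}}

```text
time: 5.8
eef_pos: [0.5136, 0.1007, 0.0881]
tcp_rot: [0.706, 0.708, -0.001, 0.0]
contact_force: [-3.9, -2.5, 5.2]
opening: 0.181
finger_force: 40.1
```

Call:
{"op": "send_rows", "data": {
  "series": [
    [[0.47, 0, 0.62, 0, 0, 0, -1], [0.41, 0, 0.66, 0, 0, 0, -1], [0.34, 0, 0.7, 0, 0, 0, -1], [0.27, 0, 0.73, 0, 0, 0, -1], [0.19, 0, 0.76, 0, 0, 0, -1], [0.12, 0, 0.77, 0, 0, 0, -1], [0.04, 0, 0.78, 0, 0, 0, -1], [0, 0, 0.1, 0, 0, 0, -1], [0, 0, 0, 0, 0, 0, -1]]
  ]
}}

```text
time: 6.92
eef_pos: [0.5136, 0.1206, 0.0364]
tcp_rot: [0.707, 0.707, 0.001, -0.001]
contact_force: [-1.5, 4.8, 4.1]
opening: 0.179
finger_force: 40.3
```

Call:
{"op": "send_rows", "data": {
  "series": [
    [[0, 0, 0.2, 0, 0, 0, -1], [0, 0, 0.1, 0, 0, 0, -1], [0, 0, 0, 0, 0, 0, -1]]
  ]
}}

```text
time: 7.3
eef_pos: [0.5136, 0.1204, 0.0331]
tcp_rot: [0.707, 0.707, 0.001, -0.0]
contact_force: [-1.7, 5.1, 1.6]
opening: 0.184
finger_force: 40.2
```

Call:
{"op": "send_rows", "data": {
  "series": [
    [[0, 0, 0.2, 0, 0, 0, -1], [0, 0, 0, 0, 0, 0, -1]]
  ]
}}

```text
time: 7.55
eef_pos: [0.5136, 0.1203, 0.0307]
tcp_rot: [0.707, 0.707, 0.001, -0.0]
contact_force: [-1.2, 5.4, 0.4]
opening: 0.181
finger_force: 39.9
```

```bash
python3 - <<'E'
from h import *
from plant import ctrl
wrist(ctrl,"w4");s=ctrl.get_state();print(s["eef_pos"],s["contact_force"])
c=ctrl.read_camera("scene");cv2.imwrite("pics/s4.png",c["img"][:,:,::-1])
z=np.zeros((400,800,3),np.uint8);x=crop("w4",160,100,480,400,1.25);y=crop("s4",285,170,375,255,4.4);z[:x.shape[0],:400]=x;z[:y.shape[0],400:400+y.shape[1]]=y
cv2.imwrite("pics/c4.png",z)
E
```

```text
[0.51355796 0.12024896 0.03067739] [-3.72285319e-01  5.62991674e+00  2.55891868e-03]
```

View pics/c4.png

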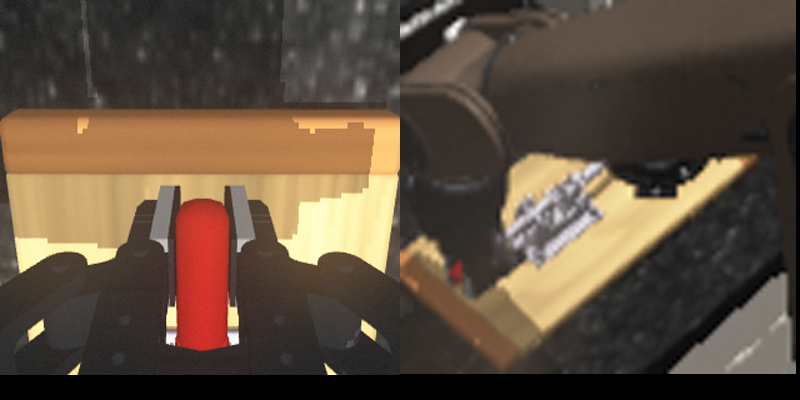

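c4 shows the handle held between the pads, its end at about w4 (322,263), and the linked arm lying down toward the bowl. I'll check the height of the end.

```bash
python3 - <<'E'
from h import *
c=cam("w4")
for r in (259,264,270):
    o,d=ray(c,(321.6,r))
    print(r,[np.round(o+d*(y-o[1])/d[1],4)[1:] for y in (.133,.137,.139)])
for z in(.0485,.056,.0635):print(z,proj(c,(.5137,.137,z)))
for a in (0,.12,.25):
    e=(np.cos(a)*.097-np.sin(a)*.0075,np.sin(a)*.097+np.cos(a)*.0075);f=(np.cos(a)*.097+np.sin(a)*.0075,np.sin(a)*.097-np.cos(a)*.0075)
    g=(np.cos(a)*.078-np.sin(a)*.0075,np.sin(a)*.078+np.cos(a)*.0075)
    print(a,[np.round(proj(c,(.5137,.0399+k[0],.056+k[1])),1) for k in(e,f,g)],"width px at grip", proj(c,(.5217,.0399+g[0],.056+g[1]))[0]-proj(c,(.5057,.0399+g[0],.056+g[1]))[0])
E
```

```text
259 [array([0.133 , 0.0472]), array([0.137 , 0.0551]), array([0.139 , 0.0591])]
264 [array([0.133 , 0.0514]), array([0.137 , 0.0591]), array([0.139 , 0.0629])]
270 [array([0.133 , 0.0562]), array([0.137 , 0.0635]), array([0.139 , 0.0672])]
0.0485 (np.float64(321.2482609304308), np.float64(251.21344090227882))
0.056 (np.float64(321.2550438196649), np.float64(260.0763546855373))
0.0635 (np.float64(321.26260668732687), np.float64(269.95843321162516))
0 [array([321.3, 270.2]), array([321.2, 251.4]), array([321.3, 316.9])] width px at grip 43.89821821184722
0.12 [array([321.3, 292.3]), array([321.3, 265.2]), array([321.3, 337.2])] width px at grip 46.937243806782476
0.25 [array([321.3, 325.3]), array([321.3, 287.2]), array([321.3, 365.2])] width px at grip 50.459585896763826
```

The handle looks essentially level. To be certain, I'll release it, then press it from above with shut fingers and feel for the stop.

Call:
{"op": "send_rows", "data": {
  "series": [
    [[0, 0, 0, 0, 0, 0, 0.2], [0, 0, 0, 0, 0, 0, 0.2], [0, 0, -3.0, 0, 0, 0, 0.2], [0, 0, -3.0, 0, 0, 0, 0.2], [0, 0, 0, 0, 0, 0, -1], [0, 0, 0, 0, 0, 0, -1], [0, 0, 0, 0, 0, 0, -1], [0, 0, 2.2, 0, 0, 0, -1], [0, 0, 0.2, 0, 0, 0, -1], [0, 0, 0.2, 0, 0, 0, -1]]
  ]
}}

```text
time: 8.9
eef_pos: [0.5133, 0.1195, 0.0641]
tcp_rot: [0.707, 0.707, -0.0, -0.0]
contact_force: [-0.4, 0.3, 0.5]
opening: 0.001
finger_force: 0.0
```

Call:
{"op": "send_rows", "data": {
  "series": [
    [[0, 0, 0.1, 0, 0, 0, -1], [0, 0, 0.1, 0, 0, 0, -1], [0, 0, 0, 0, 0, 0, -1]]
  ]
}}

```text
time: 9.28
eef_pos: [0.514, 0.1195, 0.0635]
tcp_rot: [0.707, 0.707, 0.0, 0.0]
contact_force: [-1.3, 0.1, 5.5]
opening: -0.002
finger_force: 2.3
```

Call:
{"op": "send_rows", "data": {
  "series": [
    [[0, 0, 0.2, 0, 0, 0, -1], [0, 0, 0.1, 0, 0, 0, -1], [0, 0, 0, 0, 0, 0, -1]]
  ]
}}

```text
time: 9.65
eef_pos: [0.5142, 0.1196, 0.0632]
tcp_rot: [0.707, 0.708, -0.0, -0.0]
contact_force: [-9.2, -0.3, 19.3]
opening: 0.002
finger_force: 9.8
```

The clamp is at its stop, firm at z 0.0635 under 19 N. Now over to the lid.

Call:
{"op": "send_rows", "data": {
  "series": [
    [[0, 0, -5, 0, 0, 0, -1], [0, 0, -5, 0, 0, 0, 0], [-2.0, -0.2, -5, 0, 0, 0, 1], [-6.1, -0.5, 0, 0, 0, 0, 1], [-6.1, -0.5, 0, 0, 0, 0, 1], [-6.1, -0.5, 0, 0, 0, 0, 1], [-6.1, -0.5, 0, 0, 0, 0, 1], [-6.1, -0.5, 0, 0, 0, 0, 1], [-6.1, -0.5, 0, 0, 0, 0, 1], [-6.1, -0.5, 0, 0, 0, 0, 1]]
  ]
}}

```text
time: 10.9
eef_pos: [0.4766, -0.3295, 0.2094]
tcp_rot: [0.707, 0.707, 0.0, 0.0]
contact_force: [0.2, 0.3, -0.6]
opening: 1.002
finger_force: 0.0
```

Call:
{"op": "send_rows", "data": {
  "series": [
    [[-4.8, -0.2, 0, 0, 0, 0, 1], [0, 0, 0.5, 0, 0, 0.16, 1], [0, 0, 0.5, 0, 0, 0.16, 1], [0, 0, 0.5, 0, 0, 0.16, 1], [0, 0, 0.5, 0, 0, 0.16, 1], [0, 0, 0.5, 0, 0, 0.16, 1], [0, 0, 0.5, 0, 0, 0.16, 1], [0, 0, 0.5, 0, 0, 0.16, 1], [0, 0, 0, 0, 0, 0, 1], [0, 0, 0, 0, 0, 0, 1]]
  ]
}}

```text
time: 12.15
eef_pos: [0.4751, -0.3756, 0.1746]
tcp_rot: [0.974, 0.225, 0.0, 0.0]
contact_force: [-0.4, -0.1, 0.6]
opening: 0.999
finger_force: 0.0
```

```bash
python3 - <<'E'
from h import *
from plant import ctrl
wrist(ctrl,"w5");s=ctrl.get_state();R=Ro.from_quat(s["tcp_rot"]).as_matrix();print(s["time"],s["eef_pos"],np.degrees(np.arctan2(R[1,0],R[0,0])))
c=cam("w5");im=cv2.imread("pics/w5.png");hsv=cv2.cvtColor(im,cv2.COLOR_BGR2HSV)
red=(((hsv[...,0]<8)|(hsv[...,0]>172))&(hsv[...,1]>150)&(hsv[...,2]>120)).astype(np.uint8)
n,l,st,ce=cv2.connectedComponentsWithStats(red)
C=np.array([.4755,-.3757,.028]);q=np.radians(25.6)
for k in range(1,n):
    if st[k,4]>8: print(ce[k],st[k,4],atz(c,ce[k],.028))
for e in(-1,1):print("pred",proj(c,C+e*.044*np.array([np.cos(q),np.sin(q),0])))
cv2.imwrite("pics/w5c.png",im)
E
```

```text
12.2 [ 0.47515316 -0.37564156  0.17475777] 25.991529705936994
[324.6  130.34] 50 [ 0.51561529 -0.35750701  0.028     ]
[320.5 233. ] 20 [ 0.43403679 -0.393516    0.028     ]
pred (np.float64(322.6135694661338), np.float64(231.86038497601243))
pred (np.float64(323.4483176455765), np.float64(130.38036739333387))
```

The marks agree with the estimate: midpoint (0.4748, -0.3755), angle about 24.5°. Descend and grip the bar.

Call:
{"op": "send_rows", "data": {
  "series": [
    [[0, 0, 3.5, 0, 0, 0.02, 1], [0, 0, 3.5, 0, 0, 0, 0.6], [0, 0, 3.5, 0, 0, 0, 0.6], [0, 0, 3.5, 0, 0, 0, 0.6], [0, 0, 0, 0, 0, 0, 0.2], [0, 0, 0, 0, 0, 0, -1], [0, 0, 0, 0, 0, 0, -1], [0, 0, 0, 0, 0, 0, -1], [0, 0, 0, 0, 0, 0, -1]]
  ],
  "force": 70
}}

```text
time: 13.32
eef_pos: [0.4764, -0.3771, 0.0371]
tcp_rot: [0.977, 0.214, 0.001, 0.002]
contact_force: [0.9, -0.8, 7.1]
opening: 0.171
finger_force: 70.2
```

```bash
python3 - <<'E'
from h import *
from plant import ctrl
s=ctrl.get_state();R=Ro.from_quat(s["tcp_rot"]).as_matrix();print(s["time"],s["eef_pos"],np.degrees(np.arctan2(R[1,0],R[0,0])),s["contact_force"],s["opening"],s["finger_force"])
E
```

```text
13.325 [ 0.47643558 -0.37708599  0.0371117 ] 24.742545926120588 [ 0.92480106 -0.76402406  7.12061729] 0.17120169001368732 70.20899891853333
```

Call:
{"op": "send_rows", "data": {
  "series": [
    [[0, 0, -2.5, 0, 0, 0, -1], [0, 0, -5.5, 0, 0, 0, -1], [0, 0, -5.5, 0, 0, 0, -1], [2.4, -3.7, -2.5, 0, 0, 0, -1], [2.4, -3.7, 0, 0, 0, 0, -1], [2.4, -3.7, 0, 0, 0, 0, -1], [2.4, -3.8, 0, 0, 0, 0, -1], [2.4, -3.7, 0, 0, 0, 0, -1], [2.4, -3.7, 0, 0, 0, 0, -1]]
  ]
}}

```text
time: 14.45
eef_pos: [0.5119, -0.111, 0.1941]
tcp_rot: [0.977, 0.214, -0.0, -0.0]
contact_force: [0.2, -0.9, -1.4]
opening: 0.171
finger_force: 69.3
```

Call:
{"op": "send_rows", "data": {
  "series": [
    [[0, 0, 0, 0, 0, -0.162, -1], [0, 0, 0, 0, 0, -0.162, -1], [0, 0, 0, 0, 0, -0.162, -1], [0, 0, 0, 0, 0, -0.162, -1], [0, 0, 0, 0, 0, -0.162, -1], [0, 0, 0, 0, 0, -0.162, -1], [0, 0, 0, 0, 0, 0, -1], [0, 0, 0, 0, 0, 0, -1]]
  ]
}}

```text
time: 15.45
eef_pos: [0.5122, -0.1126, 0.1943]
tcp_rot: [0.764, 0.645, -0.0, -0.0]
contact_force: [-0.3, 0.2, -0.8]
opening: 0.171
finger_force: 69.2
```

```bash
python3 - <<'E'
from h import *
from plant import ctrl
wrist(ctrl,"w6")
s=ctrl.get_state();R=Ro.from_quat(s["tcp_rot"]).as_matrix();print(s["time"],s["eef_pos"],np.degrees(np.arctan2(R[1,0],R[0,0])),R[:,2],s["contact_force"],s["opening"],s["finger_force"])
c=ctrl.read_camera("scene");cv2.imwrite("pics/s6.png",c["img"][:,:,::-1])
c=ctrl.read_camera("top");cv2.imwrite("pics/t6.png",c["img"][:,:,::-1])
z=np.zeros((560,800,3),np.uint8);x=crop("w6",0,0,640,400,.72);y=crop("s6",295,150,385,250,3.6);w=crop("t6",300,170,420,260,3)
z[:x.shape[0],:x.shape[1]]=x;z[:y.shape[0],470:470+y.shape[1]]=y;z[289:289+w.shape[0],:w.shape[1]]=w
cv2.imwrite("pics/c6.png",z)
E
```

```text
15.5 [ 0.51226892 -0.11264342  0.19433492] 80.3289747557979 [-4.08915899e-04  1.74594964e-04 -9.99999901e-01] [ 0.32188278  0.90909974 -0.835007  ] 0.1726102406150507 69.21034455299377
```

View pics/c6.png

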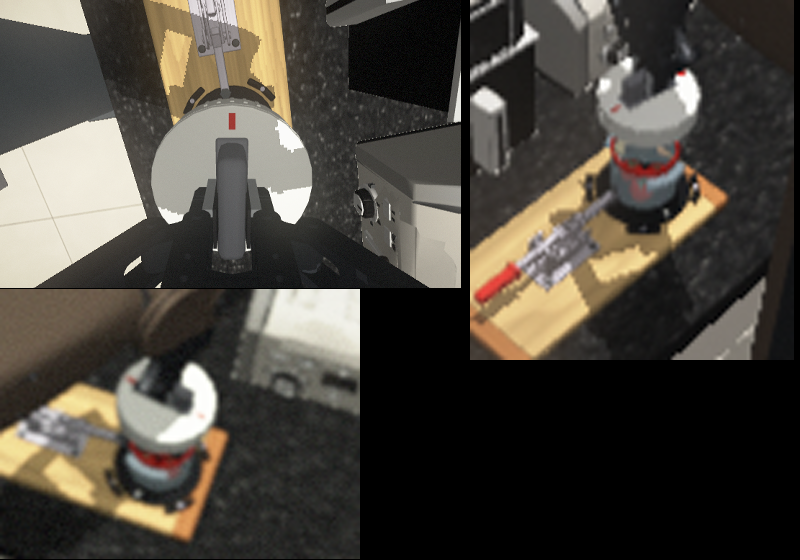

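c6 shows the handle level with the arm's pad on the foot, and the lid held centred above the bowl with its bar at 80°. Nudge it by 2 mm and descend gently.

Call:
{"op": "send_rows", "data": {
  "series": [
    [[-0.1, 0.2, 2.0, 0, 0, 0, -1], [0, 0, 2.5, 0, 0, 0, -1], [0, 0, 2.3, 0, 0, 0, -1], [0, 0, 0.8, 0, 0, 0, -1], [0, 0, 0.4, 0, 0, 0, -1], [0, 0, 0, 0, 0, 0, -1]]
  ]
}}

```text
time: 16.35
eef_pos: [0.5147, -0.1142, 0.1151]
tcp_rot: [0.764, 0.646, 0.0, 0.0]
contact_force: [-0.0, 0.2, -0.6]
opening: 0.174
finger_force: 69.0
```

Call:
{"op": "send_rows", "data": {
  "series": [
    [[0, 0, 0.4, 0, 0, 0, -1], [0, 0, 0.3, 0, 0, 0, -1], [0, 0, 0, 0, 0, 0, -1]]
  ]
}}

```text
time: 16.73
eef_pos: [0.5151, -0.1145, 0.1088]
tcp_rot: [0.764, 0.646, 0.0, 0.001]
contact_force: [-0.1, 0.8, 4.8]
opening: 0.172
finger_force: 70.0
```

Call:
{"op": "send_rows", "data": {
  "series": [
    [[0, 0, 0.3, 0, 0, 0, -1], [0, 0, 0.2, 0, 0, 0, -1], [0, 0, 0, 0, 0, 0, -1]]
  ]
}}

```text
time: 17.1
eef_pos: [0.5152, -0.1145, 0.1051]
tcp_rot: [0.764, 0.646, 0.0, 0.001]
contact_force: [-3.2, 0.5, 10.8]
opening: 0.168
finger_force: 70.9
```

Call:
{"op": "send_rows", "data": {
  "series": [
    [[0, 0, 0.2, 0, 0, 0, -1], [0, 0, 0, 0, 0, 0, -1]]
  ]
}}

```text
time: 17.35
eef_pos: [0.5152, -0.1145, 0.105]
tcp_rot: [0.764, 0.646, -0.0, 0.0]
contact_force: [-8.7, 1.8, 20.5]
opening: 0.171
finger_force: 72.3
```

Bottomed at 48 mm with 20 N. Now turn clockwise.

Call:
{"op": "send_rows", "data": {
  "series": [
    [[0, 0, 0, 0, 0, 0.14, -1], [0, 0, 0, 0, 0, 0.14, -1], [0, 0, 0, 0, 0, 0.14, -1], [0, 0, 0, 0, 0, 0.14, -1], [0, 0, 0, 0, 0, 0.14, -1], [0, 0, 0, 0, 0, 0.14, -1], [0, 0, 0, 0, 0, 0.14, -1], [0, 0, 0, 0, 0, 0.14, -1], [0, 0, 0, 0, 0, 0.14, -1], [0, 0, 0, 0, 0, 0.14, -1]]
  ]
}}

```text
time: 18.6
eef_pos: [0.516, -0.116, 0.105]
tcp_rot: [1.0, 0.001, 0.001, 0.002]
contact_force: [-5.4, -1.6, 17.1]
opening: 0.172
finger_force: 71.8
```

```bash
cat > st.py <<'E'
from h import *
from plant import ctrl
s=ctrl.get_state();R=Ro.from_quat(s["tcp_rot"]).as_matrix();print(s["time"],s["eef_pos"].round(4),"yaw",np.degrees(np.arctan2(R[1,0],R[0,0])).round(1),s["contact_force"].round(1),s["wrist_torque"].round(2),s["opening"],s["finger_force"])
E
python3 st.py
```

```text
18.6 [ 0.516 -0.116  0.105] yaw 0.1 [-5.4 -1.6 17.1] [-0.02  1.06  0.37] 0.17166085820995744 71.76796674728394
```

Call:
{"op": "send_rows", "data": {
  "series": [
    [[0, 0, 0, 0, 0, 0.06, -1], [0, 0, 0, 0, 0, 0.06, -1], [0, 0, 0, 0, 0, 0.04, -1], [0, 0, 0, 0, 0, 0, -1]]
  ]
}}

```text
time: 19.1
eef_pos: [0.5163, -0.1157, 0.105]
tcp_rot: [0.997, -0.077, 0.002, 0.002]
contact_force: [-4.9, -0.9, 16.7]
opening: 0.171
finger_force: 71.7
```

```bash
python3 st.py
```

```text
19.1 [ 0.5163 -0.1157  0.105 ] yaw -8.9 [-4.9 -0.9 16.7] [0.02 0.92 0.2 ] 0.1711795930776628 71.73535108566284
```

Call:
{"op": "send_rows", "data": {
  "series": [
    [[0, 0, 0, 0, 0, 0.04, -1], [0, 0, 0, 0, 0, 0.04, -1], [0, 0, 0, 0, 0, 0, -1]]
  ]
}}

```text
time: 19.48
eef_pos: [0.5163, -0.116, 0.1051]
tcp_rot: [0.993, -0.116, 0.002, 0.002]
contact_force: [-4.1, -1.6, 16.8]
opening: 0.173
finger_force: 71.7
```

```bash
python3 st.py
```

```text
19.475 [ 0.5163 -0.116   0.1051] yaw -13.4 [-4.1 -1.6 16.8] [-0.21  0.95  0.38] 0.17314033485490415 71.70883297920227
```

Call:
{"op": "send_rows", "data": {
  "series": [
    [[0, 0, 0, 0, 0, 0.05, -1], [0, 0, 0, 0, 0, 0.05, -1], [0, 0, 0, 0, 0, 0, -1]]
  ]
}}

```text
time: 19.85
eef_pos: [0.5148, -0.1165, 0.1051]
tcp_rot: [0.986, -0.164, -0.0, 0.003]
contact_force: [-9.7, -3.3, 19.8]
opening: 0.173
finger_force: 72.4
```

```bash
python3 st.py; python3 - <<'E'
from h import *
from plant import ctrl
wrist(ctrl,"w7");c=ctrl.read_camera("top");cv2.imwrite("pics/t7.png",c["img"][:,:,::-1]);c=ctrl.read_camera("scene");cv2.imwrite("pics/s7.png",c["img"][:,:,::-1])
E
```

```text
19.85 [ 0.5148 -0.1165  0.1051] yaw -18.9 [-9.7 -3.3 19.8] [-0.47  1.67  0.81] 0.17296424099567262 72.4436902999878
```

Torque rose from about 0.4 to 0.8 N m around -15…-19°, so the stop seems reached. I'll check the lid mark and the foot mark numerically.

```bash
python3 - <<'E'
from h import *
C=np.array([.5145,-.1145])
for n in("w6","w7"):
    c=cam(n);hsv=cv2.cvtColor(cv2.imread(f"pics/{n}.png"),cv2.COLOR_BGR2HSV)
    red=(((hsv[...,0]<8)|(hsv[...,0]>172))&(hsv[...,1]>150)&(hsv[...,2]>120)).astype(np.uint8)
    k,l,st,ce=cv2.connectedComponentsWithStats(red)
    for i in range(1,k):
        if st[i,4]>30:
            z=.194-.0371+.028 if n=="w6" else .096
            X=atz(c,ce[i],z);print(n,ce[i].round(1),st[i,4],X.round(4))
# foot marks: -x mark, from top and scene before and after
for th in (-8,-13,-18):
    d=np.array([np.cos(np.radians(th)),np.sin(np.radians(th))])
    for n in("scene","top","w7"):
        print(th,n,[np.round(proj(cam(n),(*(C+e*.047*d),.028)),1).tolist() for e in(1,-1)])
z=np.zeros((600,800,3),np.uint8)
for i,(a,b) in enumerate((("scene0","s7"),("top0","t7"))):
    for j,n in enumerate((a,b)):
        x0,y0=((320,175) if i==0 else (325,200));im=crop(n,x0,y0,x0+57,y0+42,7)
        z[i*300:i*300+294,j*400:j*400+399]=im
cv2.imwrite("pics/c7.png",z)
E
```

```text
w6 [322. 168.] 189 [ 0.5198 -0.0694  0.1849]
w7 [320.5 168.1] 170 [ 0.5554 -0.1286  0.096 ]
w7 [  8.8 332.8] 417 [0.5265 0.0479 0.096 ]
-8 scene [[334.8, 193.5], [349.2, 208.0]]
-8 top [[358.0, 216.5], [346.0, 237.1]]
-8 w7 [[305.5, 140.2], [333.0, 273.7]]
-13 scene [[335.6, 193.1], [348.4, 208.4]]
-13 top [[359.0, 217.1], [345.0, 236.5]]
-13 w7 [[312.1, 139.2], [327.1, 274.5]]
-18 scene [[336.4, 192.7], [347.5, 208.8]]
-18 top [[359.9, 217.7], [344.1, 235.9]]
-18 w7 [[318.7, 138.8], [321.2, 274.8]]
```

```bash
python3 - <<'E'
from h import *
g=cv2.imread("pics/w7.png",0);c=cam("w7")
print([np.round(proj(c,(.5145+.0535*np.cos(t),-.1145+.0535*np.sin(t),.028)),0).tolist() for t in np.radians((-18,-8))])
for r in range(120,146,2):print(r,g[r,286:346:3].tolist())
for n,(x0,y0) in(("scene0",(344,204)),("s7",(344,204))):
    print(n);print(cv2.imread(f"pics/{n}.png",0)[y0:y0+9,x0:x0+11])
E
```

```text
[[319.0, 128.0], [303.0, 130.0]]
120 [169, 173, 176, 182, 188, 191, 195, 193, 195, 186, 181, 179, 181, 182, 173, 64, 76, 77, 80, 83]
122 [179, 184, 186, 190, 193, 194, 191, 190, 183, 176, 178, 184, 186, 185, 186, 64, 73, 77, 77, 80]
124 [186, 188, 192, 191, 192, 189, 181, 177, 180, 180, 185, 185, 186, 186, 189, 73, 70, 70, 72, 73]
126 [190, 191, 193, 189, 183, 176, 182, 184, 182, 183, 187, 189, 189, 192, 189, 142, 93, 68, 70, 70]
128 [192, 192, 188, 177, 179, 181, 187, 184, 186, 189, 188, 189, 193, 191, 191, 190, 188, 161, 94, 67]
130 [192, 189, 187, 180, 184, 184, 182, 188, 173, 190, 191, 178, 191, 192, 188, 189, 191, 191, 188, 165]
132 [188, 185, 184, 170, 117, 185, 173, 114, 81, 65, 65, 75, 77, 105, 108, 139, 174, 192, 193, 193]
134 [182, 169, 118, 111, 83, 66, 70, 69, 70, 73, 70, 76, 69, 70, 75, 72, 67, 81, 177, 187]
136 [122, 116, 69, 68, 73, 79, 85, 71, 115, 120, 86, 119, 119, 85, 77, 75, 70, 90, 77, 67]
138 [112, 70, 69, 69, 77, 121, 120, 108, 120, 120, 116, 122, 113, 120, 123, 121, 117, 123, 122, 95]
140 [73, 77, 86, 119, 118, 119, 130, 119, 122, 120, 120, 227, 235, 122, 122,
[... 393 characters left out ...]
  52  44  28  19  18  27  32  29  88]
 [ 40  31  22  19  42 117  34  31  28  33 185]
 [ 18  19  20  19  30 108  82  34  52 180 211]
 [ 20  20  19  19  31  55  46  52 181 211 216]
 [ 23  27  31  24  21  51 177 187 211 216 218]
 [ 23  22  26  37 174 185 209 213 216 220 219]]
s7
[[140 113 119 107  98  91  81  41  18  16  17]
 [103  90  91  85  80  76  54  24  19  18  16]
 [ 81  81  78  78  56  45  26  15  16  18  25]
 [ 79  69  57  44  28  19  16  17  18  17  35]
 [ 40  36  28  18  17  44  21  18  29  20 134]
 [ 18  18  17  17  65 156  44  19  21 131 199]
 [ 20  18  18  18  42 106  31  49 177 201 214]
 [ 18  20  18  17  16  39  51 103 208 216 218]
 [ 18  16  17  31  94 101 104 120 212 219 219]]
```

The lid has not slipped in the grip, and the foot mark moved by about 5°, so the lid hit its stop and dragged the bowl slightly. To test the catch, I'll relax the press and pull gently upward.

Call:
{"op": "send_rows", "data": {
  "series": [
    [[0, 0, -0.3, 0, 0, -0.02, -1], [0, 0, -0.3, 0, 0, 0, -1], [0, 0, -0.2, 0, 0, 0, -1], [0, 0, 0, 0, 0, 0, -1]]
  ]
}}

```text
time: 20.5
eef_pos: [0.5141, -0.1162, 0.1091]
tcp_rot: [0.988, -0.156, 0.0, 0.003]
contact_force: [-1.7, -6.3, 1.3]
opening: 0.176
finger_force: 69.7
```

```bash
python3 st.py
```

```text
20.5 [ 0.5141 -0.1162  0.1091] yaw -17.9 [-1.7 -6.3  1.3] [-1.08  0.41  0.29] 0.17634592581966907 69.66947793960571
```

Call:
{"op": "send_rows", "data": {
  "series": [
    [[0, 0, -0.2, 0, 0, 0, -1], [0, 0, 0, 0, 0, 0, -1]]
  ]
}}

```text
time: 20.75
eef_pos: [0.5138, -0.1158, 0.11]
tcp_rot: [0.988, -0.156, -0.0, 0.002]
contact_force: [-0.7, -5.6, -1.7]
opening: 0.171
finger_force: 69.1
```

```bash
python3 st.py
```

```text
20.75 [ 0.5138 -0.1158  0.11  ] yaw -18.0 [-0.7 -5.6 -1.7] [-1.36  0.09  0.1 ] 0.17097690388892847 69.10801649093628
```

It rises to 52 mm and then resists, so it is caught. Let go, lift and turn toward the handle.

Call:
{"op": "send_rows", "data": {
  "series": [
    [[0, 0, 0.1, 0, 0, 0, -1], [0, 0, 0, 0, 0, 0, 0.5], [0, 0, 0, 0, 0, 0, 0.5], [0, 0, 0, 0, 0, 0, 0.5], [0, 0, -4, 0, 0, 0, 0.5], [0, 0, -5, 0, 0, -0.17, 0.5], [0, 0, -3, 0, 0, -0.17, 0.5], [0, 0, 0, 0, 0, -0.17, 0.5], [0, 0, 0, 0, 0, -0.17, 0.5], [0, 0, 0, 0, 0, -0.17, 0.5]]
  ]
}}

```text
time: 22.0
eef_pos: [0.5143, -0.1137, 0.2296]
tcp_rot: [0.964, 0.267, 0.0, -0.0]
contact_force: [0.4, 0.4, -0.6]
opening: 0.75
finger_force: 0.0
```

Call:
{"op": "send_rows", "data": {
  "series": [
    [[0, 0, 0, 0, 0, -0.17, 0.5], [0, 0, 0, 0, 0, -0.17, 0.5], [0, 0, 0, 0, 0, -0.17, 0.5], [0, 0, 0, 0, 0, -0.17, 0.5], [0, 0, 0, 0, 0, -0.17, 0.5], [0, 0, 0, 0, 0, -0.18, 0.5], [5.8, 0, 0, 0, 0, 0, 0.5], [5.8, 0, 0, 0, 0, 0, 0.5], [5.8, 0, 0, 0, 0, 0, 0.5], [5.8, 0, 0, 0, 0, 0, 0.5]]
  ],
  "force": 40
}}

```text
time: 23.25
eef_pos: [0.5156, 0.12, 0.2297]
tcp_rot: [0.71, 0.705, 0.0, 0.0]
contact_force: [0.9, -0.9, 0.3]
opening: 0.747
finger_force: 0.0
```

Call:
{"op": "send_rows", "data": {
  "series": [
    [[0, 0, 0, 0, 0, 0, 0.5], [0, 0, 0, 0, 0, 0, 0.5]]
  ]
}}

```text
time: 23.5
eef_pos: [0.5158, 0.118, 0.2294]
tcp_rot: [0.709, 0.705, -0.0, 0.0]
contact_force: [-0.4, 0.1, 0.7]
opening: 0.751
finger_force: 0.0
```

```bash
python3 st.py; python3 - <<'E'
from h import *
from plant import ctrl
wrist(ctrl,"w8");c=cam("w8");hsv=cv2.cvtColor(cv2.imread("pics/w8.png"),cv2.COLOR_BGR2HSV)
red=(((hsv[...,0]<8)|(hsv[...,0]>172))&(hsv[...,1]>150)&(hsv[...,2]>80)).astype(np.uint8)
k,l,st,ce=cv2.connectedComponentsWithStats(red)
for i in range(1,k):
    if st[i,4]>30:
        print(ce[i].round(1),st[i],atz(c,ce[i],.0635).round(4),"marks z",atz(c,ce[i],.1).round(4))
        x,y,w,h,_=st[i];print("ends",atz(c,(x+w/2,y),.056).round(4),atz(c,(x+w/2,y+h),.0635).round(4))
E
```

```text
23.5 [0.5158 0.118  0.2294] yaw 89.7 [-0.4  0.1  0.7] [ 0.02 -0.07  0.01] 0.7508330327419429 0.0
[319.1 186.7] [ 311  156   18   62 1022] [0.5139 0.1104 0.0635] marks z [0.5142 0.1204 0.1   ]
ends [0.5149 0.1369 0.056 ] [0.5145 0.0804 0.0635]
```

The handle still lies level, from y 0.080 to 0.137 at x 0.514. Descend, grip and swing it back up.

Call:
{"op": "send_rows", "data": {
  "series": [
    [[0, -0.2, 5, 0, 0, 0, 0.5], [0, 0, 5, 0, 0, 0, 0.2], [0, 0, 5, 0, 0, 0, 0.2], [0, 0, 3, 0, 0, 0, 0.2], [0, 0, 1.4, 0, 0, 0, 0], [0, 0, 0, 0, 0, 0, -1], [0, 0, 0, 0, 0, 0, -1], [0, 0, 0, 0, 0, 0, -1], [0, 0, 0, 0, 0, 0, -1]]
  ],
  "force": 50
}}

```text
time: 24.68
eef_pos: [0.5137, 0.1173, 0.0365]
tcp_rot: [0.709, 0.705, -0.001, 0.0]
contact_force: [-4.6, -3.6, 0.9]
opening: 0.175
finger_force: 49.8
```

Call:
{"op": "send_rows", "data": {
  "series": [
    [[-0.04, 0, -0.78, 0, 0, 0, -1], [-0.12, 0, -0.77, 0, 0, 0, -1], [-0.19, 0, -0.76, 0, 0, 0, -1], [-0.27, 0, -0.73, 0, 0, 0, -1], [-0.34, 0, -0.7, 0, 0, 0, -1], [-0.41, 0, -0.66, 0, 0, 0, -1], [-0.47, 0, -0.62, 0, 0, 0, -1]]
  ]
}}

```text
time: 25.55
eef_pos: [0.5135, 0.1003, 0.0854]
tcp_rot: [0.71, 0.704, 0.001, -0.001]
contact_force: [0.4, 0.9, -9.3]
opening: 0.179
finger_force: 49.3
```

```bash
python3 st.py
```

```text
25.55 [0.5135 0.1003 0.0854] yaw 89.6 [ 0.4  0.9 -9.3] [ 0.47 -0.05  0.21] 0.1785171281843815 49.28677797317505
```

Call:
{"op": "send_rows", "data": {
  "series": [
    [[-0.53, 0, -0.57, 0, 0, 0, -1], [-0.59, 0, -0.51, 0, 0, 0, -1], [-0.63, 0, -0.45, 0, 0, 0, -1], [-0.68, 0, -0.39, 0, 0, 0, -1], [-0.71, 0, -0.32, 0, 0, 0, -1], [-0.74, 0, -0.25, 0, 0, 0, -1], [-0.76, 0, -0.17, 0, 0, 0, -1], [-0.3, 0, 0, 0, 0, 0, -1], [0, 0, 0, 0, 0, 0, -1]]
  ]
}}

```text
time: 26.68
eef_pos: [0.5135, 0.0503, 0.1137]
tcp_rot: [0.71, 0.704, 0.0, -0.001]
contact_force: [-3.6, 4.9, -2.5]
opening: 0.174
finger_force: 48.9
```

```bash
python3 st.py
```

```text
26.675 [0.5135 0.0503 0.1137] yaw 89.5 [-3.6  4.9 -2.5] [1.11 0.43 0.07] 0.1744148107266499 48.945332765579224
```

Call:
{"op": "send_rows", "data": {
  "series": [
    [[-0.4, 0, 0, 0, 0, 0, -1], [0, 0, 0, 0, 0, 0, -1]]
  ]
}}

```text
time: 26.92
eef_pos: [0.5135, 0.0465, 0.114]
tcp_rot: [0.71, 0.704, 0.001, -0.001]
contact_force: [-3.0, 4.8, -0.6]
opening: 0.179
finger_force: 49.0
```

```bash
python3 st.py
```

```text
26.925 [0.5135 0.0465 0.114 ] yaw 89.5 [-3.   4.8 -0.6] [1.28 0.47 0.11] 0.17865935781164785 49.00239944458008
```

Call:
{"op": "send_rows", "data": {
  "series": [
    [[0, 0, 0, 0, 0, 0, 0.5], [0, 0, 0, 0, 0, 0, 0.5], [0, 0, 0, 0, 0, 0, 0.5], [0.7, 0, -3, 0, 0, 0, 0.5], [0, 0, -6, 0, 0, 0, 0.5], [0, 0, 0, 0, 0, 0, 0.5], [0, 0, 0, 0, 0, 0, 0.5]]
  ]
}}

```text
time: 27.8
eef_pos: [0.5136, 0.0529, 0.2026]
tcp_rot: [0.71, 0.705, 0.0, 0.0]
contact_force: [-0.8, 0.5, 0.0]
opening: 0.754
finger_force: 0.0
```

```bash
python3 st.py; python3 - <<'E'
from h import *
from plant import ctrl
wrist(ctrl,"w9")
for n in("w3","w9"):
    c=cam(n);hsv=cv2.cvtColor(cv2.imread(f"pics/{n}.png"),cv2.COLOR_BGR2HSV)
    red=(((hsv[...,0]<8)|(hsv[...,0]>172))&(hsv[...,1]>150)&(hsv[...,2]>70)).astype(np.uint8)
    k,l,st,ce=cv2.connectedComponentsWithStats(red)
    for i in range(1,k):
        if st[i,4]>60:print(n,ce[i].round(1),st[i],"z.153",atz(c,ce[i],.153).round(4),"z.1",atz(c,ce[i],.1).round(4))
    if n=="w9":
        for a in(1.4,1.3):
            print(a,[np.round(proj(c,(.5137,.0399+r*np.cos(a),.056+r*np.sin(a))),1).tolist() for r in(.041,.097)])
E
```

```text
27.8 [0.5136 0.0529 0.2026] yaw 89.6 [-0.8  0.5  0. ] [-0.01  0.02  0.01] 0.7541714795065998 0.0
w3 [320.6 196.6] [309 194  24  10  78] z.153 [0.5139 0.0718 0.153 ] z.1 [0.5139 0.0556 0.1   ]
w3 [320.6 214.1] [309 204  24  21 414] z.153 [0.5139 0.061  0.153 ] z.1 [0.5139 0.042  0.1   ]
w3 [318.9 352.9] [278 341  85  34 967] z.153 [ 0.5128 -0.037   0.153 ] z.1 [ 0.5124 -0.0825  0.1   ]
w9 [322.  194.9] [310 192  24  12  90] z.153 [0.5144 0.0723 0.153 ] z.1 [0.5144 0.0565 0.1   ]
w9 [321.4 211.2] [310 200  24  23 445] z.153 [0.514  0.0626 0.153 ] z.1 [0.5139 0.0441 0.1   ]
1.4 [[321.1, 206.0], [321.1, 220.4]]
1.3 [[321.1, 200.5], [320.9, 203.9]]
```

The end is within about 1–2 mm of its original place. To make sure it is fully open, I'll nudge it gently toward -y with shut fingers.

Call:
{"op": "send_rows", "data": {
  "series": [
    [[6, 0, 0, 0, 0, 0, -1], [0, 0, 0, 0, 0, 0, -1], [0, 0, 4, 0, 0, 0, -1], [0, 0, 3.3, 0, 0, 0, -1], [-3, 0, 0, 0, 0, 0, -1], [-0.5, 0, 0, 0, 0, 0, -1], [-0.3, 0, 0, 0, 0, 0, -1], [-0.2, 0, 0, 0, 0, 0, -1], [0, 0, 0, 0, 0, 0, -1]]
  ]
}}

```text
time: 28.98
eef_pos: [0.5133, 0.0743, 0.1291]
tcp_rot: [0.71, 0.705, 0.001, -0.001]
contact_force: [0.6, 4.4, -3.0]
opening: -0.001
finger_force: 2.3
```

Call:
{"op": "send_rows", "data": {
  "series": [
    [[-0.3, 0, 0, 0, 0, 0, -1], [0, 0, 0, 0, 0, 0, -1]]
  ]
}}

```text
time: 29.22
eef_pos: [0.5133, 0.074, 0.1291]
tcp_rot: [0.71, 0.704, 0.003, -0.003]
contact_force: [0.2, 14.6, -2.2]
opening: -0.0
finger_force: 6.8
```

Call:
{"op": "send_rows", "data": {
  "series": [
    [[-0.3, 0, 0, 0, 0, 0, -1], [0, 0, 0, 0, 0, 0, -1]]
  ]
}}

```text
time: 29.48
eef_pos: [0.5133, 0.0737, 0.1292]
tcp_rot: [0.71, 0.704, 0.005, -0.005]
contact_force: [1.6, 22.7, -2.2]
opening: -0.002
finger_force: 11.2
```

The handle is at its open stop, firm under 23 N. Back to the lid bar.

Call:
{"op": "send_rows", "data": {
  "series": [
    [[2.5, 0, 0, 0, 0, 0, -1], [0, 0, -5, 0, 0, 0, 0.5], [0, 0, -5, 0, 0, 0, 0.5], [-5.3, 0, 0, 0, 0, 0, 0.5], [-5.3, 0, 0, 0, 0, 0, 0.5], [-5.3, 0, 0, 0, 0, 0, 0.5], [-5.0, 0, 0, 0, 0, 0, 0.5], [0, 0, 0, 0, 0, 0.17, 0.5], [0, 0, 0, 0, 0, 0.17, 0.5], [0, 0, 0, 0, 0, 0.17, 0.5]]
  ]
}}

```text
time: 30.72
eef_pos: [0.5124, -0.1176, 0.23]
tcp_rot: [0.866, 0.5, -0.0, 0.001]
contact_force: [-0.2, 0.1, 0.3]
opening: 0.751
finger_force: 0.0
```

Call:
{"op": "send_rows", "data": {
  "series": [
    [[0, 0, 0, 0, 0, 0.17, 0.5], [0, 0, 0, 0, 0, 0.17, 0.5], [0, 0, 0, 0, 0, 0.17, 0.5], [0, 0, 0, 0, 0, 0.17, 0.5], [0, 0, 0, 0, 0, 0.17, 0.5], [0, 0, 0, 0, 0, 0.17, 0.5], [0, 0, 0, 0, 0, 0.17, 0.5], [0, 0, 0, 0, 0, 0.17, 0.5], [0, 0, 0, 0, 0, 0, 0.5], [0, 0, 0, 0, 0, 0, 0.5]]
  ]
}}

```text
time: 31.98
eef_pos: [0.5124, -0.117, 0.2297]
tcp_rot: [0.989, -0.151, 0.0, 0.0]
contact_force: [0.2, -0.6, -0.3]
opening: 0.75
finger_force: 0.0
```

```bash
python3 st.py; python3 - <<'E'
from h import *
from plant import ctrl
wrist(ctrl,"w10");c=cam("w10");hsv=cv2.cvtColor(cv2.imread("pics/w10.png"),cv2.COLOR_BGR2HSV)
red=(((hsv[...,0]<8)|(hsv[...,0]>172))&(hsv[...,1]>150)&(hsv[...,2]>80)).astype(np.uint8)
k,l,st,ce=cv2.connectedComponentsWithStats(red)
for i in range(1,k):
    if st[i,4]>15:print(ce[i].round(1),st[i],atz(c,ce[i],.1).round(4))
E
```

```text
31.975 [ 0.5124 -0.117   0.2297] yaw -17.4 [ 0.2 -0.6 -0.3] [-0.05 -0.04  0.01] 0.749999368587516 0.0
[317.5 131.5] [316 126   4  12  48] [ 0.5562 -0.1263  0.1   ]
[110.  259.8] [  77  233   69   53 1514] [0.5064 0.074  0.1   ]
[318.5 240.5] [317 239   4   4  16] [ 0.4703 -0.0999  0.1   ]
```

The lid is centred at (0.514, -0.113) with its bar at -17°. Correct by 4 mm, descend and grip.

Call:
{"op": "send_rows", "data": {
  "series": [
    [[0, -0.4, 3, 0, 0, 0, 0.5], [0, 0, 4, 0, 0, 0, 0.5], [0, 0, 3.5, 0, 0, 0, 0.5], [0, 0, 1.4, 0, 0, 0, 0.5], [0, 0, 0, 0, 0, 0, 0.1], [0, 0, 0, 0, 0, 0, -1], [0, 0, 0, 0, 0, 0, -1], [0, 0, 0, 0, 0, 0, -1], [0, 0, 0, 0, 0, 0, -1]]
  ],
  "force": 80
}}

```text
time: 33.15
eef_pos: [0.5146, -0.1138, 0.1119]
tcp_rot: [0.988, -0.152, 0.002, 0.001]
contact_force: [-0.2, -1.8, 4.1]
opening: 0.171
finger_force: 78.2
```

```bash
python3 st.py
```

```text
33.15 [ 0.5146 -0.1138  0.1119] yaw -17.5 [-0.2 -1.8  4.1] [-0.21 -0.02  0.01] 0.1705924712891606 78.16880106925964
```

Call:
{"op": "send_rows", "data": {
  "series": [
    [[0, 0, -0.5, 0, 0, 0, -1], [0, 0, -1, 0, 0, 0, -1], [0, 0, -1.5, 0, 0, 0, -1], [0, 0, -2.5, 0, 0, 0, -1], [0, 0, -3, 0, 0, 0, -1], [0, 0, -3, 0, 0, 0, -1], [0, 0, -3, 0, 0, 0, -1], [0, 0, -3, 0, 0, 0, -1], [0, 0, -1, 0, 0, 0, -1], [0, 0, 0, 0, 0, 0, -1]]
  ]
}}

```text
time: 34.4
eef_pos: [0.5132, -0.1127, 0.2954]
tcp_rot: [0.988, -0.152, -0.0, -0.0]
contact_force: [-0.1, 1.1, -5.7]
opening: 0.166
finger_force: 78.4
```

```bash
python3 st.py; python3 - <<'E'
from plant import ctrl
import cv2
c=ctrl.read_camera("scene");cv2.imwrite("pics/s11.png",c["img"][:,:,::-1])
E
```

```text
34.4 [ 0.5132 -0.1127  0.2954] yaw -17.5 [-0.1  1.1 -5.7] [ 0.02 -0.01 -0.03] 0.16580135409155586 78.42090725898743
```

The bowl comes along (about 5 N). Carry it over to the coaster.

Call:
{"op": "send_rows", "data": {
  "series": [
    [[-0.6, -1.55, 0, 0, 0, 0, -1], [-1.25, -3.25, 0, 0, 0, 0, -1], [-1.25, -3.25, 0, 0, 0, 0, -1], [-1.25, -3.25, 0, 0, 0, 0, -1], [-1.25, -3.25, 0, 0, 0, 0, -1], [-1.25, -3.25, 0, 0, 0, 0, -1], [-1.25, -3.25, 0, 0, 0, 0, -1], [-1.25, -3.25, 0, 0, 0, 0, -1], [-1.25, -3.25, 0, 0, 0, 0, -1], [-1.25, -3.25, 0, 0, 0, 0, -1]]
  ]
}}

```text
time: 35.7
eef_pos: [0.4918, 0.2183, 0.2937]
tcp_rot: [0.988, -0.152, -0.002, 0.0]
contact_force: [-0.5, 0.2, -5.8]
opening: 0.166
finger_force: 78.5
```

Call:
{"op": "send_rows", "data": {
  "series": [
    [[-1.2, -3.15, 0, 0, 0, 0, -1], [-1.2, -3.15, 0, 0, 0, 0, -1], [-1.2, -3.15, 0, 0, 0, 0, -1], [-0.8, -2.1, 0, 0, 0, 0, -1], [-0.4, -1.1, 0, 0, 0, 0, -1], [0, 0, 0, 0, 0, 0, -1], [0, 0, 0, 0, 0, 0, -1]]
  ]
}}

```text
time: 36.58
eef_pos: [0.4859, 0.3506, 0.2952]
tcp_rot: [0.988, -0.153, -0.0, 0.0]
contact_force: [0.4, -0.4, -5.3]
opening: 0.166
finger_force: 78.5
```

```bash
python3 st.py; python3 - <<'E'
from h import *
from plant import ctrl
wrist(ctrl,"w11")
c=ctrl.read_camera("scene");cv2.imwrite("pics/s12.png",c["img"][:,:,::-1])
c=ctrl.read_camera("top");cv2.imwrite("pics/t12.png",c["img"][:,:,::-1])
z=np.zeros((600,800,3),np.uint8)
for im,(x,y) in((crop("w11",0,0,640,400,.62),(0,0)),(crop("s12",200,190,340,310,2.8),(400,0)),(crop("t12",180,130,300,230,3),(0,260)),(crop("s12",290,170,375,255,2.8),(400,350))):z[y:y+im.shape[0],x:x+im.shape[1]]=im[:600-y,:800-x]
cv2.imwrite("pics/c12.png",z)
E
```

```text
36.575 [0.4859 0.3506 0.2952] yaw -17.6 [ 0.4 -0.4 -5.3] [0.   0.01 0.03] 0.1663198765525975 78.4901762008667
```

View pics/c12.png

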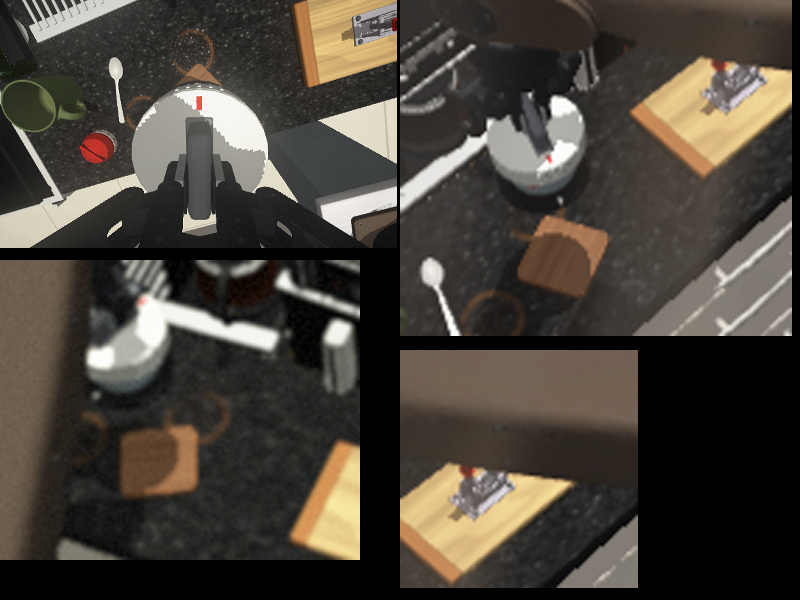

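The last crop shows the coaster clear of the bowl in both fixed views. I'll use its corners to refine the centre: scene (257,266), (275,274), (264,296), (242,287); top (220,187), (245,185), (246,206), (221,209).

```bash
python3 - <<'E'
from h import *
s,t,w=cam("scene"),cam("top"),cam("w11")
S=[((x-400)/2.8+200,y/2.8+190) for x,y in((559,214),(608,234),(578,297),(517,272))]
T=[(x/3+180,(y-260)/3+130) for x,y in((121,431),(196,426),(199,490),(123,497))]
for n,c,P in(("s",s,S),("t",t,T)):
    X=[atz(c,p,.009) for p in P];print(n,np.round(X,4)[:,:2].tolist(),np.mean(X,0))
print("colour centroid:")
for n,c,f,(x0,y0,x1,y1) in(("s",s,"scene0",(235,260,280,300)),("t",t,"top0",(212,178,252,212))):
    im=cv2.imread(f"pics/{f}.png")[y0:y1,x0:x1].astype(int);m=((im[...,2]-im[...,0])>45).astype(np.uint8)
    m=cv2.morphologyEx(m,cv2.MORPH_OPEN,np.ones((5,5)))
    r=cv2.minAreaRect(cv2.findNonZero(m));yy,xx=np.nonzero(m);print(n,len(xx),atz(c,(xx.mean()+x0,yy.mean()+y0),.008),r)
im=cv2.imread("pics/w2.png")[30:135,20:130].astype(int);m=((im[...,2]-im[...,0])>35).astype(np.uint8);m=cv2.morphologyEx(m,cv2.MORPH_OPEN,np.ones((9,9)));yy,xx=np.nonzero(m)
print("w2",len(xx),atz(cam("w2"),(xx.mean()+20,yy.mean()+30),.008))
print("apex",atz(w,(322.6,104),.009),"tri",tri((s,np.mean(S,0)),(t,np.mean(T,0))))
E
```

```text
s [[0.5294, 0.319], [0.4622, 0.2928], [0.4213, 0.3769], [0.5015, 0.4096]] [0.47859851 0.34959552 0.009     ]
t [[0.5022, 0.4127], [0.5437, 0.3269], [0.4604, 0.2813], [0.4174, 0.3644]] [0.4809311  0.34631764 0.009     ]
colour centroid:
s 626 [0.4811207  0.35351446 0.008     ] ((22.900001525878906, 20.799999237060547), (26.87936019897461, 25.61444854736328), 18.434947967529297)
t 571 [0.48139388 0.34978228 0.008     ] ((20.5, 18.5), (23.0, 25.0), 90.0)
w2 5414 [0.48712758 0.35487948 0.008     ]
apex [0.54130058 0.33285568 0.009     ] tri (array([0.48217559, 0.34856749, 0.00275633]), [np.float64(0.9), np.float64(0.9)])
```

The best coaster centre is (0.483, 0.352). Shift 3 mm and lower.

Call:
{"op": "send_rows", "data": {
  "series": [
    [[-0.3, 0, 1.5, 0, 0, 0, -1], [0, 0, 3, 0, 0, 0, -1], [0, 0, 3.5, 0, 0, 0, -1], [0, 0, 3.5, 0, 0, 0, -1], [0, 0, 3, 0, 0, 0, -1], [0, 0, 2, 0, 0, 0, -1], [0, 0, 1.4, 0, 0, 0, -1], [0, 0, 0.7, 0, 0, 0, -1], [0, 0, 0.3, 0, 0, 0, -1], [0, 0, 0, 0, 0, 0, -1]]
  ]
}}

```text
time: 37.98
eef_pos: [0.4833, 0.3526, 0.1071]
tcp_rot: [0.988, -0.152, 0.001, -0.0]
contact_force: [-0.9, -0.3, -5.0]
opening: 0.164
finger_force: 78.5
```

Call:
{"op": "send_rows", "data": {
  "series": [
    [[0, 0, 0.2, 0, 0, 0, -1], [0, 0, 0.2, 0, 0, 0, -1], [0, 0, 0, 0, 0, 0, -1]]
  ]
}}

```text
time: 38.35
eef_pos: [0.4827, 0.3523, 0.1022]
tcp_rot: [0.988, -0.152, -0.0, 0.0]
contact_force: [0.5, -0.1, -5.1]
opening: 0.164
finger_force: 78.5
```

```bash
python3 st.py
```

```text
38.35 [0.4827 0.3523 0.1022] yaw -17.5 [ 0.5 -0.1 -5.1] [ 0.   -0.02 -0.01] 0.16405685119228175 78.5119879245758
```

Call:
{"op": "send_rows", "data": {
  "series": [
    [[0, 0, 0.1, 0, 0, 0, -1], [0, 0, 0.1, 0, 0, 0, -1], [0, 0, 0, 0, 0, 0, -1]]
  ]
}}

```text
time: 38.72
eef_pos: [0.483, 0.3525, 0.1015]
tcp_rot: [0.988, -0.152, 0.0, -0.0]
contact_force: [-3.2, -2.8, 3.4]
opening: 0.169
finger_force: 79.5
```

Call:
{"op": "send_rows", "data": {
  "series": [
    [[0, 0, 0.1, 0, 0, 0, -1], [0, 0, 0, 0, 0, 0, -1]]
  ]
}}

```text
time: 38.98
eef_pos: [0.4831, 0.3525, 0.1005]
tcp_rot: [0.988, -0.152, 0.0, -0.0]
contact_force: [-4.1, -2.5, 5.8]
opening: 0.165
finger_force: 80.0
```

Standing on the coaster. Release and retreat straight up.

Call:
{"op": "send_rows", "data": {
  "series": [
    [[0, 0, 0, 0, 0, 0, 0], [0, 0, 0, 0, 0, 0, 0.4], [0, 0, 0, 0, 0, 0, 0.4], [0, 0, -2, 0, 0, 0, 0.4], [0, 0, -4, 0, 0, 0, 0.4], [0, 0, -5, 0, 0, 0, 0.4], [0, 0, -5, 0, 0, 0, 0.4], [0, 0, 0, 0, 0, 0, 0.4], [0, 0, 0, 0, 0, 0, 0.4]]
  ]
}}

```text
time: 40.1
eef_pos: [0.4828, 0.3523, 0.2601]
tcp_rot: [0.988, -0.153, 0.0, -0.0]
contact_force: [0.3, 0.8, -0.3]
opening: 0.701
finger_force: 0.0
```

```bash
python3 st.py; python3 - <<'E'
from h import *
from plant import ctrl
wrist(ctrl,"w13");c=cam("w13");im=cv2.imread("pics/w13.png");hsv=cv2.cvtColor(im,cv2.COLOR_BGR2HSV)
red=(((hsv[...,0]<8)|(hsv[...,0]>172))&(hsv[...,1]>150)&(hsv[...,2]>80)).astype(np.uint8)
k,l,st,ce=cv2.connectedComponentsWithStats(red)
for i in range(1,k):
    if st[i,4]>12:print(ce[i].round(1),st[i,4],atz(c,ce[i],.089).round(4))
# coaster corners sticking out of the 107 mm foot, and its now-seen colour region in the fixed views
for n in("scene","top"):
    q=ctrl.read_camera(n);cv2.imwrite(f"pics/{n}13.png",q["img"][:,:,::-1])
m=((im[...,2].astype(int)-im[...,0])>40).astype(np.uint8);k,l,st,ce=cv2.connectedComponentsWithStats(m)
for i in range(1,k):
    if 25<st[i,4]<5000:print("brown",ce[i].round(1),st[i],atz(c,ce[i],.009).round(4))
E
```

```text
40.1 [0.4828 0.3523 0.2601] yaw -17.5 [ 0.3  0.8 -0.3] [-0.01 -0.   -0.01] 0.7011843459696184 0.0
[320.9 127.4] 31 [0.5248 0.3411 0.089 ]
[322.2 222.4] 20 [0.4402 0.3667 0.089 ]
[143.2 248.3] 2461 [0.4669 0.5396 0.089 ]
brown [321.4  45.5] [316  43  13   6  28] [0.5955 0.3183 0.009 ]
brown [330.5  94.9] [305  52  43  64 536] [0.5463 0.3238 0.009 ]
brown [290.5 111.9] [283 105  17  13  73] [0.5425 0.3701 0.009 ]
brown [321.  127.6] [319 122   5  12  59] [0.5168 0.3438 0.009 ]
brown [ 55.1 166.6] [ 51 158  10  18  61] [0.5659 0.6426 0.009 ]
brown [222.  161.3] [206 158  36  10 151] [0.5148 0.461  0.009 ]
brown [199.2 174.1] [196 170   7   9  28] [0.5089 0.4912 0.009 ]
brown [208.1 208.6] [195 192  34  29 188] [0.4676 0.4977 0.009 ]
brown [322. 223.] [320 220   5   7  35] [0.4103 0.3763 0.009 ]
brown [143.2 248.3] [ 111  222   63   54 2513] [0.4445 0.5926 0.009 ]
```

The lid stands level at (0.4825, 0.354). Its mark spacing of 88 mm fits the locked height. The clamp was felt at its open stop and nothing is touching the bowl, so I'm handing in.

```bash
python3 -c "
from plant import ctrl
print(ctrl.sign_off())"
```

```text
the job is handed in; nothing more can be done
None
```

The job is handed in (no verdict was shown): I clamped the bowl, locked the lid on and let go of it, swung the clamp back to its open stop, and stood the closed bowl on the coaster by about 40 s of the 72 s. By my measurements it is within about 4 mm of the coaster's middle, and locking the lid turned the clamped bowl by about 5°.

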